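# Prove the stop, then draw the grinder's fuse carrier

### The job

Take the bench grinder out of service: first prove its emergency stop by pushing the red mushroom cap fully down and backing off so that it stays down by itself, then reset it by twisting the black collar under it clockwise until the cap is fully up again, and let go. Then pinch the two orange side catches of the white fuse carrier together, lift the carrier straight out of its base and finish while holding it there, still pinched, upright and still, at least 6 cm above where it sat. Leave the jar, the screwdriver and the marker where they are.

Things in the scene. Friction and masses are not known exactly. Their poses are not given: they have to be found in the camera images.
- stop_station: Emergency stop station, fixed to the bench: grey box 90 x 90 mm, 40 mm high, round yellow plate on top, black knurled collar and red mushroom cap upright in its middle. Origin: centre of its underside, on the bench; z up; a cable gland sticks out 12 mm on its +x face. It may stand left or right of the fuse base, turned.
- cap_top (a point): Top centre of the red mushroom cap (40 mm diameter, cap 16 mm thick), 88 mm above the bench when up and 80 mm when latched down. It moves with the cap.
- stop_cap (a joint): How far the cap is pushed down, m: 0 up, 0.008 fully down. It slides straight down without turning, against about 5 N of friction, and stays where it is left; only the collar brings it up again.
- collar_mid (a point): Centre of the black knurled reset collar, at half its height: 54 mm diameter, 18 mm high, from 44 to 62 mm above the bench, on the axis of the cap. It turns and does not slide; grip it across from above with a finger on each side of the cap (the cap is narrower), fingertips no lower than 43 mm above the bench (fixed plate below).
- stop_collar (a joint): Turn of the collar, rad: 0 with the cap up, 0.8 with the cap fully down. A screw cam links it with the cap: pushing the cap down spins the collar counter-clockwise (seen from above), so leave the collar free meanwhile; turning the collar clockwise by 0.8 rad, to its stop, raises the cap fully again. It stays where it is left; turning takes about 0.06 N m.
- fuse_base: Fuse base, fixed to the bench: grey plate 100 (x) x 90 (y) mm, 12 mm thick, with a black socket rising to 36 mm above the bench. Origin: centre of its underside, on the bench; z up. The carrier sits in it, axes parallel. Ledges on its +y and -y sides, 25 to 33 mm above the bench, hold the catches' hooks down. Nothing of it is higher than 36 mm.
- carrier: Loose fuse carrier, about 0.14 kg: white block 50 (x) x 26 (y) x 64 mm high, an orange catch on its +y and -y side. Origin: centre of its underside, 12 mm above the bench when seated; z up. Catch pads: 26 mm wide (x), 35 to 59 mm above the origin, 52 mm apart outside (y) at rest, 40 mm pinched fully. Grip across y, centred. 1.2 mm play in the socket for the first 24 mm of lift.
- catch_a (a joint): How far the orange catch on the carrier's +y side is pushed in, m: 0 released, 0.006 fully in. It clears its ledge from about 0.004. Spring: 1.6 N at 0, 4 N fully in.
- catch_b (a joint): The same for the catch on the carrier's -y side.
- jar_nuts: Bystander: clear jar with black lid, 60 mm diameter, 70 mm high, upright. Origin: centre of its underside.
- screwdriver_red: Bystander: screwdriver with red handle, 214 mm long, lying along its y. Origin: under its middle.
- marker: Bystander: black marker pen with blue cap, 130 mm long, lying along its y. Origin: under its middle.
Things that resemble listed ones, but are neither listed nor needed, are in the scene too. There is more than one size of the carrier; the job needs the larger.

How it is judged:
On the way, in this order (a step that is already met when the one before it is completed fails the run):
1. the cap is latched down with nothing touching it (value of joint stop_cap above 0.0065 m and contact force between the fingers and stop_station below 0.1 N), for 0.2 s.
2. the cap is up again (value of joint stop_cap below 0.0015 m and contact force between the fingers and stop_station below 0.1 N), for 0.2 s.
3. both catches are pinched in while the carrier still sits in its base (value of joint each of catch_a, catch_b above 0.004 m and z of carrier in the frame of fuse_base below 0.018 m), for 0.05 s.
At the end, for the whole second after the job is handed in: The carrier is held in the fingers with both catches at least 4 mm in, its underside at least 55 mm above its seat, within 0.3 rad of upright, at rest, touching neither base nor station; the stop cap is up (within 1.5 mm); jar, screwdriver and marker are within 20 mm of their starts (z of carrier in the frame of fuse_base above 0.067 m and value of joint each of catch_a, catch_b above 0.004 m and contact force between the fingers and carrier above 2 N and contact force between carrier and fuse_base below 0.1 N and contact force between carrier and stop_station below 0.1 N and angle between carrier's own z axis and vertical below 0.3 rad and linear speed of carrier below 0.03 m/s and value of joint stop_cap below 0.0015 m and distance of each of jar_nuts, screwdriver_red, marker from where it was at the start of the episode below 0.02 m); the arm keeps its last pose, push and grip.
It fails at once if a bystander is pushed away or the jar is tipped (distance of any of jar_nuts, screwdriver_red, marker from where it was at the start of the episode above 0.03 m or angle between jar_nuts's own z axis and vertical above 0.5 rad).
It also fails if it takes over 53 s, if anything falls off the work surface, if the arm or the gripper's body presses on something with over 40 N, if the wrist force passes 120 N, or if a joint passes its speed limit or range.

### The arm

A 6-joint arm with a two-finger parallel gripper is mounted at the origin on a cart in front of the work surface, level with it; the furniture and walls round the work are solid. World frame = base frame: x ahead of the robot, y to its left, z up, the work surface at z = 0. Lengths are in m, angles in rad, forces in N, time in s.
With the tool pointing down it reaches from about 0.35 to 0.85 m from the base axis. Payload 8.1 kg.
Tool frame: the origin (TCP) lies on the centre line of the jaws, within the pads' length; the fingertips stand 17 mm ahead of it and the grasp point (between the pads) lies 2 mm behind it; z points along the fingers, y is the line along which they close (so a half turn about z gives the same grasp; the last joint's range is limited). The gripper opens to 93 mm and grips with 3 to 60 N. Pads are 15 mm wide; open, the fingers measure 128 mm over their backs; the gripper's body (75 mm by 188 mm) begins 65 mm behind the grasp point.
Start: joints at [1.058, 0.13, 1.488, -0, 1.523, -0.085], TCP at [0.249, 0.546, 0.236] pointing down, gripper open.
Joint ranges: [-2.96, 2.96], [-0.89, 2.26], [0.02, 2.5], [-1.34, 4.48], [0, 2.73], [-2.66, 2.66]. Speed limits (rad/s): [2.39, 2.39, 2.79, 3.14, 3.14, 3.14].

### API

Orientations are given as a rotation vector (axis times angle).
In Python, from bench import bot, optics, nets gives the robot as it stands.
- The arm moves only by the tool tcp_steps, called as name(argument=value, ...), one argument or row to a line, values as JSON. Schema: {"type":"object","properties":{"motion":{"type":"object","properties":{"rows":{"type":"array","items":{"type":"array","items":{"type":"number"},"minItems":7,"maxItems":7},"minItems":1,"maxItems":20}},"additionalProperties":false,"required":["rows"]},"grip_n":{"type":"number"},"only":{"type":"string"},"quiet":{"type":"boolean"},"lines":{"type":"string"}},"required":["motion"],"additionalProperties":false}. motion is an object whose key "rows" holds a list of rows, 1 to 20 of them, each of 7 numbers: the finger opening in m, then dx, dy, dz in units of 20 mm, then a rotation vector rx, ry, rz in rad; each row shifts and turns the commanded pose from where the row before left it, along the tool's axes as they then stand; what a row does not reach is not made up. A row lasts 1/12 s, in which the tool goes at most 0.0417 m and 0.125 rad, less where a joint would pass 70% of its speed; a pose out of reach is approached as far as the arm can. The fingers move at their own pace and stop on an object; grip_n is the grip in N (left out, the last holds). Time passes only in rows, so rows that do not move let the fingers close. The tool returns the time, the measured TCP pose, the force, the opening and the grip force at its end. only (a regular expression) keeps the lines of the reply that match it, lines (a string "A,B") keeps lines A to B, and quiet returns only ok. Input that does not fit is refused with a message, and nothing moves.
- bot.sense(): the state, without advancing time (a new reading comes with each control period).
- optics.read_camera(name): name is "scene" or "top" or "wrist"; returns a dict with "image" (384x512x3 uint8, red, green, blue), "z_map" (384x512 float32, m along the optical axis (not along the pixel's ray), 0 where there is no reading), "vfov" (degrees; the focal length in pixels is half the picture's height over the tangent of half this angle, whatever the lens; pixels are square), "cx", "cy" (the principal point, pixels), "camera_from_world" (4x4, takes a point from world to camera coordinates). Camera axes: x right, y down, z forward; pixel columns grow to the right and rows downward; lengths in m; the calibration is good to about 2 mm. A picture is of the moment at which its call begins.
- bot.hand_in(): hands the job in; it is judged then, once.
Trained networks look in a picture, given as the dict that the camera call returned (one of the last four; its "shot" number tells which), for a name from the list of things; names that differ only in an ending like _2 or _b are one class to them, and where a whole thing is asked for, a point or a joint stands for the part that bears it (a point fixed in the world has none). Each returns a list of dicts, best first, with "p" (0 to 1); they miss things now and then, are a little off and sometimes report something else, mostly with a low value. They report only what shows in the picture. A call takes as long as a camera call. They do not tell look-alikes from the thing itself.
- nets.search_frame(picture, query): "extent" ([left, top, right, bottom] in pixels, round what is visible of it).
The state is a dict: "time_s": time; "joints": joint angles; "joint_velocities": joint speeds; "joint_torque": joint torques, N m; "position": TCP position; "tool_rot": TCP orientation; "wrist_force": force on the tool from outside, world axes, zero at the start; "moment": the same for the moment, N m; "width": finger opening in m; "grasp_force": force on a finger pad.
Only numpy, scipy, OpenCV 4.12 (cv2) and the standard library are available. Lean on these libraries where they do the work, as an engineer would, in place of code of your own. Each camera call takes 0.05 s, during which the arm holds its last target. There are 200 camera calls.

## Working session

There is one attempt and no reset: what is moved stays moved. The work goes in short steps, Python scripts to look and compute and a tool call to move; the robot and the scene stay as the last step left them, time stands still between calls to the robot, and variables do not carry over. Pictures are saved under pics/ and viewed, at most 10 in all, crops included, and the job is handed in when it is done.

```bash
ls; mkdir -p pics
```

Create h.py:
```python
import numpy as np, cv2
from bench import bot, optics, nets
def K(p):
    f=p["image"].shape[0]/2/np.tan(np.radians(p["vfov"])/2); return f,p["cx"],p["cy"]
def cloud(p):
    f,cx,cy=K(p); z=p["z_map"]; v,u=np.mgrid[:z.shape[0],:z.shape[1]]
    c=np.stack([(u-cx)/f*z,(v-cy)/f*z,z],-1); T=np.linalg.inv(p["camera_from_world"])
    w=c@T[:3,:3].T+T[:3,3]; w[z==0]=np.nan; return w
def save(p,n,box=None,s=1):
    im=p["image"][:,:,::-1]
    if box: im=im[box[1]:box[3],box[0]:box[2]]
    cv2.imwrite(n,cv2.resize(im,None,fx=s,fy=s,interpolation=cv2.INTER_CUBIC))
```

Run:
```python
from h import *
ims=[]
for n in ["scene","top"]:
    p=optics.read_camera(n); ims.append(p["image"]); w=cloud(p)
    np.savez(f"{n}.npz",im=p["image"],w=w)
    T=np.linalg.inv(p["camera_from_world"]); print(n,p["vfov"],T[:3,3].round(3))
    for q in ["stop_station","cap_top","collar_mid","fuse_base","carrier","jar_nuts","screwdriver_red","marker"]:
        for d in nets.search_frame(p,q)[:3]:
            e=np.array(d["extent"]).round().astype(int); u,v=(e[0]+e[2])//2,(e[1]+e[3])//2
            print(q,round(d["p"],2),e,w[min(v,383),min(u,511)].round(3))
for n,im in zip("st",ims): cv2.imwrite(f"pics/{n}0.png",cv2.resize(im[:,:,::-1],None,fx=1.5,fy=1.5))
print(bot.sense())
```

```text
pics
scene 52.550814965771465 [ 0.039 -0.389  0.56 ]
stop_station 0.9 [243 205 302 264] [0.495 0.012 0.045]
cap_top 0.73 [264 205 283 223] [0.506 0.02  0.085]
collar_mid 0.86 [246 208 306 261] [0.502 0.008 0.042]
fuse_base 0.84 [189 184 240 216] [0.516 0.218 0.02 ]
carrier 0.95 [200 171 224 198] [0.523 0.228 0.058]
carrier 0.54 [238 196 254 221] [0.533 0.125 0.033]
jar_nuts 0.77 [318 203 337 220] [ 0.649 -0.016  0.031]
screwdriver_red 0.55 [246 164 298 193] [0.682 0.178 0.022]
marker 0.95 [177 227 215 256] [0.399 0.143 0.011]
top 53.36829079938506 [0.406 0.093 0.923]
stop_station 0.77 [277 191 317 237] [0.514 0.03  0.087]
stop_station 0.73 [191 199 199 211] [0.532 0.26  0.066]
cap_top 0.49 [285 209 307 225] [0.507 0.032 0.087]
cap_top 0.32 [210 260 268 267] [0.405 0.159 0.009]
collar_mid 0.82 [278 197 316 239] [0.505 0.03  0.09 ]
fuse_base 0.85 [189 185 230 231] [0.526 0.228 0.066]
carrier 0.78 [189 192 217 215] [0.536 0.24  0.077]
carrier 0.63 [245 197 263 211] [0.54  0.126 0.049]
jar_nuts 0.72 [295 132 327 167] [ 0.668 -0.003  0.072]
screwdriver_red 0.82 [200 141 243 158] [0.678 0.212 0.025]
screwdriver_red 0.16 [296 133 329 168] [ 0.667 -0.006  0.067]
marker 0.94 [211 260 268 271] [0.4   0.159 0.011]
{'time_s': 0.9, 'joints': array([ 1.05761602e+00,  1.30373583e-01,  1.48817938e+00,  1.08167043e-05,
        1.52297372e+00, -8.54155867e-02]), 'joint_velocities': array([ 0.00082882, -0.00094395, -0.00126558,  0.00131358, -0.00078959,
       -0.00224282]), 'joint_torque': array([-5.29873196e-04, -5.59762216e+01, -4.92053425e+01,  7.66662648e-02,
        2.26484437e-02, -1.09821601e-04]), 'position': array([0.24890002, 0.54596656, 0.23566235]), 'tool_rot': array([6.66818829e-01, 3.06999995e+00, 1.04026036e-04]), 'wrist_force': array([-0.01208762,  0.32415202, -0.64861973]), 'moment': array([ 0.00370489, -0.00390774, -0.0225332 ]), 'grasp_force': 0.0, 'width': 0.09318079435542911}
```

Run:
```python
import numpy as np,cv2
a=np.load("top.npz")["im"][100:290,160:350]; b=np.load("scene.npz")["im"][140:290,160:360]
cv2.imwrite("pics/c0.png",cv2.resize(a[:,:,::-1],None,fx=3.1,fy=3.1,interpolation=3)); cv2.imwrite("pics/c1.png",cv2.resize(b[:,:,::-1],None,fx=3.9,fy=3.9,interpolation=3))
```

```text
(no output)
```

View pics/c0.png

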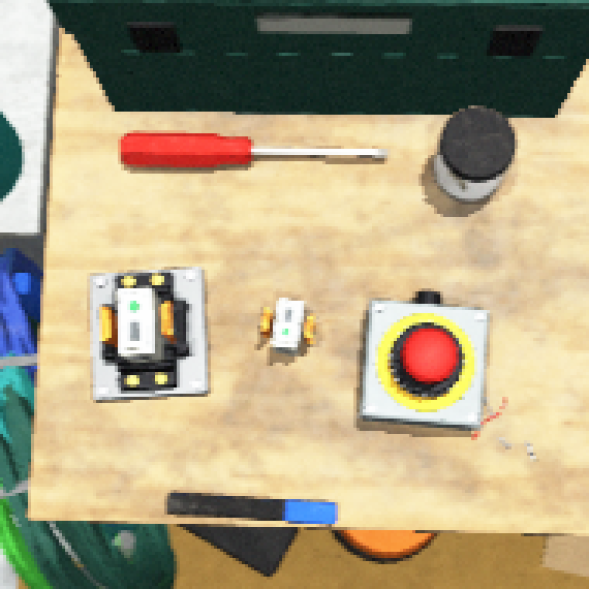

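View pics/c1.png

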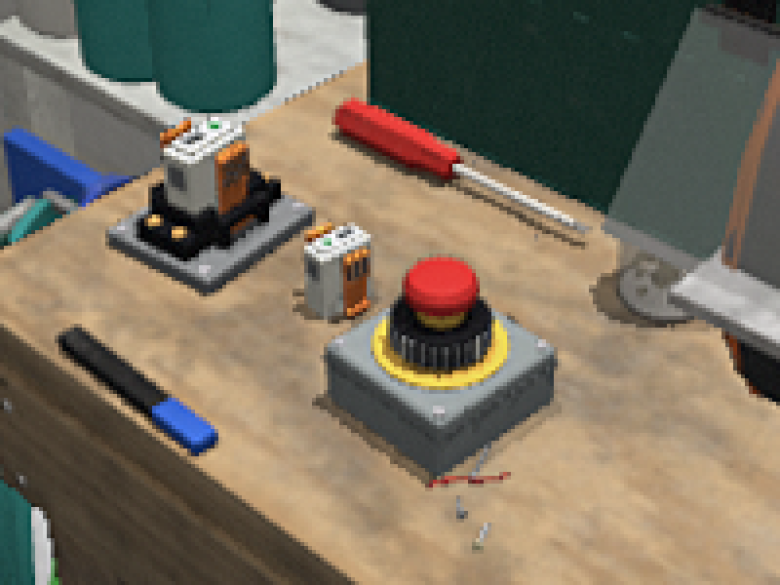

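Create m.py:
```python
import numpy as np,cv2
def meas(im,w):
    hsv=cv2.cvtColor(im,cv2.COLOR_RGB2HSV).astype(int); H,S,V=hsv[...,0],hsv[...,1],hsv[...,2]
    x,y,z=w[...,0],w[...,1],w[...,2]
    st=(abs(x-.505)<.09)&(abs(y-.02)<.09); fb=(abs(x-.525)<.09)&(abs(y-.235)<.08)
    def rep(n,m,rect=True):
        P=w[m]
        if len(P)<8: print(n,len(P));return
        c,s,a=cv2.minAreaRect(P[:,:2].astype(np.float32)*1000)
        print(n,len(P),"med",np.median(P,0).round(4),"z%",np.percentile(P[:,2],[5,50,95]).round(4),"rect",np.round(c,1),np.round(s,1),round(a,1))
        (cx,cy),r=cv2.minEnclosingCircle(P[:,:2].astype(np.float32)*1000); print("    circ",round(cx,1),round(cy,1),round(r,1))
    red=((H<8)|(H>172))&(S>150)&st&(z>.06); rep("cap",red)
    yel=(H>22)&(H<35)&(S>120)&st&(z<.06)&(z>.03); rep("yellow",yel)
    rep("box",st&(z>.034)&(z<.0455)); 
    rep("white",fb&(S<60)&(V>150)&(z>.068))
    rep("plate",fb&(z>.006)&(z<.018)&(S<60))
    org=fb&(H>8)&(H<22)&(S>150)&(z>.045); 
    c=np.nanmedian(y[org]); rep("orange",org); rep("oL",org&(y>c)); rep("oR",org&(y<c))
```

Run:
```python
from m import *
for n in ["scene","top"]:
    d=np.load(n+".npz"); print(n); meas(d["im"],d["w"])
```

```text
scene
cap 237 med [0.507  0.0223 0.0861] z% [0.0753 0.0861 0.0891] rect [511.4  25.7] [33.9 35.1] 12.3
    circ 512.6 26.5 19.4
yellow 146 med [0.4958 0.009  0.0418] z% [0.0405 0.0418 0.0436] rect [506.4  21.7] [53.3 71.4] 43.4
    circ 513.4 27.8 36.3
box 793 med [0.4908 0.0057 0.0405] z% [0.0358 0.0405 0.0428] rect [513.1  27. ] [89.4 91.2] 84.8
    circ 512.1 27.6 60.8
white 121 med [0.5327 0.2351 0.0743] z% [0.0697 0.0743 0.0771] rect [531.6 243.3] [47.6 41.8] 21.9
    circ 534.8 245.2 28.5
plate 406 med [0.5128 0.2108 0.0123] z% [0.007  0.0123 0.0145] rect [533.9 240.3] [99.4 90.5] 5.1
    circ 532.2 239.3 64.7
orange 70 med [0.5312 0.2182 0.0688] z% [0.0482 0.0688 0.0728] rect [533.7 241.6] [25.4 52.7] 7.0
    circ 534.0 241.5 28.0
oL 35 med [0.5317 0.2613 0.0707] z% [0.0478 0.0707 0.0737] rect [534.9 242.6] [22.  51.3] 8.0
    circ 535.6 242.7 27.6
oR 35 med [0.5307 0.2167 0.0649] z% [0.0483 0.0649 0.0717] rect [536.5 217.2] [25.   3.7] 7.0
    circ 536.5 217.3 12.5
top
cap 264 med [0.514  0.0274 0.0869] z% [0.0654 0.0869 0.0898] rect [515.1  25.5] [37.9 42.4] 25.9
    circ 51
[... 174 characters left out ...]
z% [0.0374 0.0407 0.0435] rect [514.6  27.6] [90.1 90.3] 86.0
    circ 514.8 27.9 60.7
white 233 med [0.5342 0.2399 0.0743] z% [0.0706 0.0743 0.0778] rect [535.7 241. ] [49.  25.5] 5.8
    circ 536.1 240.5 26.3
plate 652 med [0.5287 0.2202 0.0128] z% [0.0095 0.0128 0.0155] rect [536.1 241.1] [100.   89.6] 5.2
    circ 536.0 240.7 65.4
orange 47 med [0.5349 0.2199 0.0645] z% [0.049  0.0645 0.0731] rect [536.1 239.2] [25.1 49.4] 5.0
    circ 534.8 239.4 26.8
oL 23 med [0.5349 0.2607 0.0601] z% [0.0481 0.0601 0.0726] rect [534.3 241.8] [23.5 43.1] 3.0
    circ 534.3 242.9 23.6
oR 23 med [0.5357 0.216  0.0707] z% [0.0604 0.0707 0.0729] rect [538.  216.3] [25.1  3.7] 1.9
    circ 537.9 217.8 12.6
```

Add to h.py:
```python
from scipy.spatial.transform import Rotation as R
def go(t):
    s=bot.sense(); r=R.from_rotvec(s["tool_rot"]); y=r.as_matrix()[:,1]
    print("t",round(s["time_s"],2),"pos",s["position"].round(4),"thy",round(np.arctan2(y[1],y[0]),4),"w",round(s["width"],4),"F",s["wrist_force"].round(1),"q",s["joints"].round(2),
     "tilt",r.as_matrix()[:,2].round(4),"| tool delta",r.inv().apply(np.array(t)-s["position"]).round(4))
```

Run:
```python
from h import *
for n in ["scene","top"]:
    w=np.load(n+".npz")["w"].reshape(-1,3); m=(w[:,2]>.095)&(w[:,0]>.3)&(w[:,0]<.9)&(abs(w[:,1])<.5)
    P=w[m]
    if not len(P): continue
    k=np.unique((P*[20,20,10]).round(),axis=0,return_counts=True)
    for a,b in zip(*k):
        if b>15: print(n,a/[20,20,10],b,end=";")
    print()
go([.5145,.027,.150])
```

```text
scene [ 0.4 -0.2  0.2] 86;scene [ 0.4 -0.2  0.3] 379;scene [ 0.4  -0.15  0.2 ] 94;scene [ 0.4  -0.15  0.3 ] 317;scene [ 0.45 -0.2   0.2 ] 484;scene [ 0.45 -0.2   0.3 ] 1395;scene [ 0.45 -0.15  0.2 ] 197;scene [ 0.45 -0.15  0.3 ] 1300;scene [ 0.5 -0.2  0.1] 83;scene [ 0.5 -0.2  0.2] 905;scene [ 0.5 -0.2  0.3] 566;scene [ 0.5  -0.15  0.1 ] 108;scene [ 0.5  -0.15  0.2 ] 51;scene [ 0.5  -0.15  0.3 ] 242;scene [ 0.55 -0.4   0.1 ] 186;scene [ 0.55 -0.35  0.1 ] 1067;scene [ 0.55 -0.35  0.2 ] 1701;scene [ 0.55 -0.35  0.3 ] 230;scene [ 0.55 -0.3   0.1 ] 926;scene [ 0.55 -0.3   0.2 ] 2154;scene [ 0.55 -0.3   0.3 ] 700;scene [ 0.55 -0.25  0.1 ] 434;scene [ 0.55 -0.25  0.2 ] 1781;scene [ 0.55 -0.25  0.3 ] 526;scene [ 0.55 -0.2   0.1 ] 29;scene [ 0.55 -0.2   0.2 ] 814;scene [ 0.55 -0.2   0.3 ] 826;scene [ 0.55 -0.15  0.3 ] 589;scene [ 0.6  -0.35  0.1 ] 202;scene [ 0.6  -0.35  0.3 ] 72;scene [ 0.6 -0.3  0.1] 171;scene [ 0.6 -0.3  0.3] 1038;scene [ 0.6  -0.25  0.1 ] 97;scene [ 0.6  -0.25  0.3 ] 856;scene [ 0.6 -0.2  0.1] 35;scene [ 0.6 -0.2  0.2] 628;scene [ 0.6 -0.2  0.3] 810;scene [ 0.6  -0.15  0
[... 4912 characters left out ...]
85 0.2  0.2 ] 532;top [0.85 0.25 0.2 ] 553;top [0.85 0.3  0.2 ] 80;top [0.85 0.4  0.1 ] 467;top [0.85 0.4  0.2 ] 673;top [0.85 0.45 0.1 ] 190;top [0.85 0.45 0.2 ] 540;top [0.85 0.5  0.1 ] 74;top [0.85 0.5  0.2 ] 44;top [ 0.9 -0.1  0.2] 44;top [ 0.9  -0.05  0.2 ] 279;top [0.9 0.  0.2] 280;top [0.9  0.05 0.2 ] 276;top [0.9 0.1 0.2] 263;top [0.9  0.15 0.2 ] 278;top [0.9 0.2 0.2] 269;top [0.9  0.25 0.2 ] 274;top [0.9 0.3 0.2] 40;top [0.9 0.4 0.1] 73;top [0.9 0.4 0.2] 295;top [0.9  0.45 0.2 ] 181;top [0.9 0.5 0.2] 231;
t 0.9 pos [0.2489 0.546  0.2357] thy 1.143 w 0.0932 F [-0.   0.3 -0.6] q [ 1.06  0.13  1.49  0.    1.52 -0.09] tilt [ 0.e+00  1.e-04 -1.e+00] | tool delta [-0.457  -0.362   0.0856]
```

Units first: shifts go in units of 20 mm. So -0.0254 m is -1.27, -0.0201 m is -1.005.

tcp_steps(
  motion={"rows": [[0, -1.27, -1.005, 0, 0, 0, 0], [0, -1.27, -1.005, 0, 0, 0, 0], [0, -1.27, -1.005, 0, 0, 0, 0], [0, -1.27, -1.005, 0, 0, 0, 0], [0, -1.27, -1.005, 0, 0, 0, 0], [0, -1.27, -1.005, 0, 0, 0, 0], [0, -1.27, -1.005, 0, 0, 0, 0], [0, -1.27, -1.005, 0, 0, 0, 0], [0, -1.27, -1.005, 0, 0, 0, 0], [0, -1.27, -1.005, 0, 0, 0, 0], [0, -1.27, -1.005, 0, 0, 0, 0], [0, -1.27, -1.005, 0, 0, 0, 0], [0, -1.27, -1.005, 0, 0, 0, 0], [0, -1.27, -1.005, 0, 0, 0, 0], [0, -1.27, -1.005, 0, 0, 0, 0], [0, -1.27, -1.005, 0, 0, 0, 0], [0, -1.27, -1.005, 0, 0, 0, 0], [0, -1.27, -1.005, 0, 0, 0, 0], [0, 0, 0, 0, 0, 0, 0], [0, 0, 0, 0, 0, 0, 0]]},
  grip_n=20,
)

```text
time_s: 2.57
position: [0.5151, 0.0257, 0.2355]
tool_rot: [-0.672, -3.069, 0.0]
wrist_force: [0.0, 0.9, 0.6]
width: 0.0003
grasp_force: 0.0
```

Run:
```python
from h import *
from m import meas
w=np.load("top.npz")["w"].reshape(-1,3); m=(w[:,2]>.06)&(w[:,0]>.42)&(w[:,0]<.62)&(w[:,1]<-.06)&(w[:,1]>-.5); print("grinder y max",np.percentile(w[m][:,1],[99,100]))
p=optics.read_camera("wrist"); meas(p["image"],cloud(p)); save(p,"pics/w1.png",s=1.5)
go([.5145,.027,.120])
```

```text
grinder y max [-0.13267917 -0.12950264]
cap 1093 med [0.5141 0.0287 0.0863] z% [0.0626 0.0863 0.0884] rect [515.8  28.3] [41.4 36.5] 58.7
    circ 518.2 25.5 22.0
yellow 1032 med [0.5044 0.0335 0.0412] z% [0.0399 0.0412 0.05  ] rect [516.7  27.5] [72.8 70.9] 64.9
    circ 516.9 27.0 36.8
box 3557 med [0.5044 0.0333 0.0399] z% [0.0376 0.0399 0.0419] rect [517.2  27.3] [90.  90.1] 85.9
    circ 517.1 27.2 61.4
white 1153 med [0.5374 0.2374 0.0736] z% [0.0698 0.0736 0.076 ] rect [538.5 241. ] [50.2 27.2] 4.2
    circ 538.4 240.0 27.0
plate 2215 med [0.5152 0.2108 0.0115] z% [0.0092 0.0115 0.0138] rect [537.9 240.6] [98.7 90.4] 5.3
    circ 537.7 240.2 65.3
orange 543 med [0.5361 0.2595 0.07  ] z% [0.0571 0.07   0.0721] rect [538.1 240.7] [25.5 52.8] 5.1
    circ 538.3 240.8 29.0
oL 271 med [0.5355 0.2616 0.0698] z% [0.0613 0.0698 0.0719] rect [536.1 263.1] [25.5  7.6] 4.7
    circ 535.9 265.2 12.8
oR 271 med [0.5367 0.2176 0.0702] z% [0.0505 0.0702 0.0724] rect [538.3 237.4] [25.3 45.9] 5.7
    circ 538.3 236.8 25.3
t 2.62 pos [0.5147 0.0269 0.2355] thy 1.1414 w 0.0008 F [-0.2 -0.4 -0.2] q [-0.05 -0.1   1.72  0.    1.52 -1.19] tilt [-5.e-04  4.e-04 -1.e+00] | tool delta [1.000e-04 0.000e+00 1.155e-01]
```

View pics/w1.png

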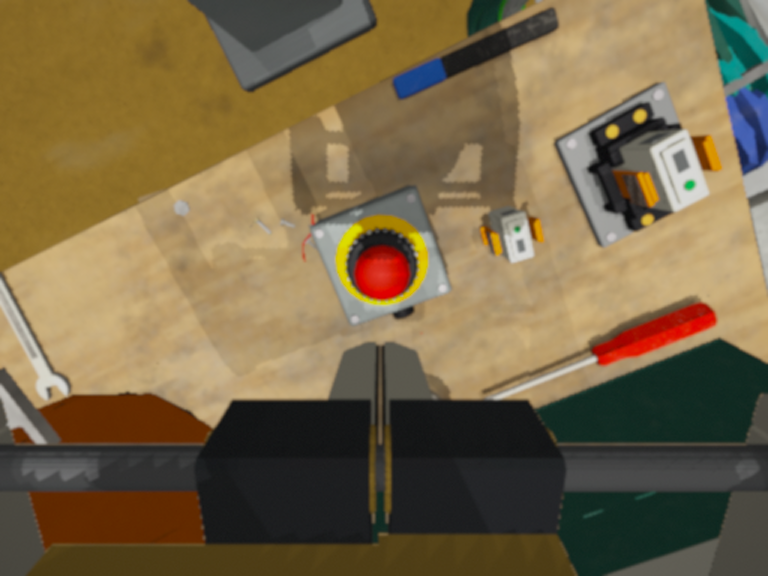

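To row units: 0.025 m is 1.25, 0.022 m is 1.1.

tcp_steps(
  motion={"rows": [[0, 0, 0, 1.25, 0, 0, 0], [0, 0, 0, 1.25, 0, 0, 0], [0, 0, 0, 1.25, 0, 0, 0], [0, 0, 0, 1.25, 0, 0, 0], [0, 0, 0, 1.1, 0, 0, 0], [0, 0, 0, 0.25, 0, 0, 0], [0, 0, 0, 0.2, 0, 0, 0], [0, 0, 0, 0.15, 0, 0, 0], [0, 0, 0, 0.15, 0, 0, 0], [0, 0, 0, 0.1, 0, 0, 0], [0, 0, 0, 0.05, 0, 0, 0], [0, 0, 0, 0, 0, 0, 0]]},
)

```text
time_s: 3.62
position: [0.5159, 0.0275, 0.0973]
tool_rot: [0.666, 3.068, 0.002]
wrist_force: [-2.7, 3.2, 6.4]
width: 0.0007
grasp_force: 2.9
```

```bash
python3 -c "
from h import *
go([.515,.0273,.0960])"
```

```text
t 3.62 pos [0.5159 0.0275 0.0973] thy 1.1433 w 0.0007 F [-2.7  3.2  6.4] q [-0.05  0.02  1.87  0.    1.25 -1.19] tilt [ 2.6e-03  5.0e-04 -1.0e+00] | tool delta [ 0.0007 -0.0006  0.0013]
```

To row units: 0.001 m is 0.05.

tcp_steps(
  motion={"rows": [[0, 0, 0, 0.05, 0, 0, 0], [0, 0, 0, 0.05, 0, 0, 0], [0, 0, 0, 0, 0, 0, 0]]},
)

```text
time_s: 3.87
position: [0.5162, 0.0275, 0.0972]
tool_rot: [0.666, 3.067, 0.002]
wrist_force: [-10.5, 2.8, 22.7]
width: 0.0004
grasp_force: 11.1
```

tcp_steps(
  motion={"rows": [[0, 0, 0, -0.5, 0, 0, 0], [0, 0, 0, -1, 0, 0, 0], [0, 0, 0, -1.5, 0, 0, 0], [0.093, 0, 0, -1.5, 0, 0, 0], [0.093, 0, 0, 0, 0, 0, 0], [0.093, 0, 0, 0, 0, 0, 0], [0.093, 0, 0, 0, 0, 0, 0], [0.093, 0, 0, 0, 0, 0, 0], [0.093, 0, 0, 0, 0, 0, 0], [0.093, 0, 0, 0, 0, 0, 0], [0.093, 0, 0, 0, 0, 0, 0], [0.093, 0, 0, 0, 0, 0, 0]]},
)

```text
time_s: 4.87
position: [0.5145, 0.0271, 0.1831]
tool_rot: [-0.667, -3.069, 0.0]
wrist_force: [0.5, 0.2, 0.9]
width: 0.056
grasp_force: 0.0
```

Run:
```python
from h import *
from m import meas
p=optics.read_camera("wrist"); meas(p["image"],cloud(p))
p=optics.read_camera("scene"); meas(p["image"],cloud(p))
go([.515,.0273,.0640])
```

```text
cap 1492 med [0.514  0.0282 0.0784] z% [0.0677 0.0784 0.0803] rect [518.4  25.5] [39.5 43.7] 51.9
    circ 518.6 25.8 22.1
yellow 1329 med [0.5028 0.0345 0.0412] z% [0.0401 0.0412 0.0432] rect [517.1  26.9] [72.6 72.5] 64.3
    circ 516.7 26.7 37.1
box 4673 med [0.5023 0.0349 0.0399] z% [0.0377 0.0399 0.0419] rect [517.4  27.2] [90.1 90.7] 86.0
    circ 516.9 27.6 61.0
white 1586 med [0.537  0.2369 0.0737] z% [0.07   0.0737 0.0759] rect [538.3 240.7] [49.9 26.8] 5.1
    circ 538.2 240.8 27.0
plate 3030 med [0.5152 0.2108 0.0115] z% [0.0087 0.0115 0.014 ] rect [538.1 240.3] [99.2 89.8] 5.1
    circ 538.0 240.1 65.5
orange 542 med [0.5353 0.2189 0.0692] z% [0.0515 0.0692 0.0718] rect [541.6 240.8] [32.5 53.1] 5.3
    circ 537.5 240.5 28.8
oL 271 med [0.534  0.2593 0.0671] z% [0.0602 0.0671 0.072 ] rect [541.6 242.9] [30.5 50.7] 8.5
    circ 538.6 242.5 27.6
oR 271 med [0.5364 0.2159 0.0697] z% [0.0488 0.0697 0.0717] rect [540.6 216.6] [26.   5.2] 3.
[... 376 characters left out ...]
6.6
    circ 534.3 242.1 27.5
plate 400 med [0.5125 0.2106 0.0123] z% [0.0071 0.0123 0.0149] rect [534.7 240.4] [101.1  91.1] 4.7
    circ 534.7 242.4 64.8
orange 68 med [0.5317 0.2184 0.0694] z% [0.0478 0.0694 0.0727] rect [534.2 240.6] [23.6 52.5] 4.3
    circ 533.6 240.9 27.9
oL 34 med [0.5325 0.2612 0.0705] z% [0.057  0.0705 0.0728] rect [533.9 242.2] [20.6 50.5] 7.5
    circ 534.4 242.2 27.1
oR 34 med [0.5287 0.2158 0.0654] z% [0.0483 0.0654 0.0723] rect [536.  216.6] [23.5  4.1] 2.5
    circ 536.0 216.0 11.8
t 4.97 pos [0.5147 0.0271 0.1834] thy 1.143 w 0.064 F [-0.1  0.3  0.4] q [-0.05 -0.07  1.79  0.    1.42 -1.19] tilt [-4.e-04  0.e+00 -1.e+00] | tool delta [-0.0002  0.0003  0.1194]
```

tcp_steps(
  motion={"rows": [[0.093, 0, 0, 0, 0, 0, 0], [0.093, 0, 0, 0, 0, 0, 0], [0.093, 0, 0, 0, 0, 0, 0], [0.093, 0, 0, 1, 0, 0, 0], [0.093, 0, 0, 1.25, 0, 0, 0], [0.093, 0, 0, 1.25, 0, 0, 0], [0.093, 0, 0, 1, 0, 0, 0], [0.093, 0, 0, 0.75, 0, 0, 0], [0.093, 0, 0, 0.5, 0, 0, 0], [0.093, 0, 0, 0.175, 0, 0, 0], [0.093, 0, 0, 0, 0, 0, 0], [0.093, 0, 0, 0, 0, 0, 0]]},
)

```text
time_s: 5.97
position: [0.5154, 0.027, 0.066]
tool_rot: [0.667, 3.069, 0.0]
wrist_force: [-0.3, -0.1, -0.5]
width: 0.0928
grasp_force: 0.0
```

```bash
python3 -c "
from h import *
go([.515,.0273,.0650])"
```

```text
t 5.97 pos [0.5154 0.027  0.066 ] thy 1.143 w 0.0928 F [-0.3 -0.1 -0.5] q [-0.05  0.06  1.89 -0.    1.19 -1.19] tilt [ 1.e-03 -1.e-04 -1.e+00] | tool delta [0.0005 0.0001 0.001 ]
```

tcp_steps(
  motion={"rows": [[0.045, 0, 0, 0, 0, 0, 0], [0.045, 0, 0, 0, 0, 0, 0], [0.045, 0, 0, 0, 0, 0, 0], [0.045, 0, 0, 0, 0, 0, 0], [0.045, 0, 0, 0, 0, 0, 0], [0.045, 0, 0, 0, 0, 0, 0], [0.045, 0, 0, 0, 0, 0, 0], [0.045, 0, 0, 0, 0, 0, 0]]},
  grip_n=15,
)

```text
time_s: 6.63
position: [0.5149, 0.0271, 0.0652]
tool_rot: [0.667, 3.07, 0.0]
wrist_force: [-0.5, -0.7, 0.6]
width: 0.0533
grasp_force: 15.0
```

tcp_steps(
  motion={"rows": [[0.045, 0, 0, 0, 0, 0, 0.08], [0.045, 0, 0, 0, 0, 0, 0.08], [0.045, 0, 0, 0, 0, 0, 0.08], [0.045, 0, 0, 0, 0, 0, 0.08], [0.045, 0, 0, 0, 0, 0, 0.08], [0.045, 0, 0, 0, 0, 0, 0.08], [0.045, 0, 0, 0, 0, 0, 0.08], [0.045, 0, 0, 0, 0, 0, 0.08], [0.045, 0, 0, 0, 0, 0, 0.08], [0.045, 0, 0, 0, 0, 0, 0.08], [0.045, 0, 0, 0, 0, 0, 0.03], [0.045, 0, 0, 0, 0, 0, 0.01], [0.045, 0, 0, 0, 0, 0, 0], [0.045, 0, 0, 0, 0, 0, 0]]},
)

```text
time_s: 7.8
position: [0.5149, 0.0271, 0.0652]
tool_rot: [1.859, 2.532, 0.0]
wrist_force: [-0.2, 0.5, 1.6]
width: 0.0534
grasp_force: 15.0
```

Run:
```python
from h import *
from m import meas
p=optics.read_camera("scene"); meas(p["image"],cloud(p))
go([.515,.0273,.0650]); print(bot.sense()["moment"])
```

```text
cap 100 med [0.5131 0.0138 0.0851] z% [0.0749 0.0851 0.0892] rect [511.2  18. ] [44.4 56.9] 84.4
    circ 511.6 21.8 33.9
yellow 0
box 779 med [0.4904 0.0051 0.0405] z% [0.0358 0.0405 0.0431] rect [513.5  27.5] [91.2 91.6] 85.3
    circ 512.3 27.8 60.8
white 120 med [0.5332 0.2355 0.0735] z% [0.0693 0.0735 0.0769] rect [532.1 240. ] [45.3 40.8] 26.2
    circ 535.0 242.9 26.7
plate 378 med [0.5082 0.2124 0.0122] z% [0.0073 0.0122 0.0153] rect [534.6 239.8] [101.5  89.1] 4.3
    circ 528.6 240.8 61.1
orange 68 med [0.5306 0.2184 0.069 ] z% [0.0489 0.069  0.0732] rect [533.8 241.3] [25.8 53.4] 6.4
    circ 531.9 240.3 28.1
oL 34 med [0.5296 0.2613 0.0704] z% [0.0574 0.0704 0.0732] rect [533.9 242.6] [22.  50.7] 5.8
    circ 535.3 242.8 27.1
oR 34 med [0.5317 0.2163 0.0638] z% [0.049  0.0638 0.072 ] rect [536.6 216.7] [25.8  3.8] 6.4
    circ 536.6 216.1 13.0
t 7.85 pos [0.5149 0.0271 0.0652] thy 0.3042 w 0.0535 F [0.2 1.  0.9] q [-0.05  0.06  1.89  0.    1.19 -0.35] tilt [ 3.e-04  1.e-04 -1.e+00] | tool delta [0.0001 0.0001 0.0002]
[0.07460047 0.03097414 0.34775301]
```

tcp_steps(
  motion={"rows": [[0.093, 0, 0, 0, 0, 0, 0], [0.093, 0, 0, 0, 0, 0, 0], [0.093, 0, 0, 0, 0, 0, 0], [0.093, 0, 0, 0, 0, 0, 0], [0.093, 0, 0, 0, 0, 0, 0], [0.093, 0, 0, 0, 0, 0, 0], [0.093, 0, 0, -0.5, 0, 0, 0], [0.093, 0, 0, -1, 0, 0, 0], [0.093, 0, 0, -1.25, 0, 0, 0], [0.093, 0, 0, -1.25, 0, 0, 0], [0.093, 0, 0, -1.25, 0, 0, 0], [0.093, 0, 0, -1, 0, 0, 0], [0.093, 0, 0, 0, 0, 0, 0], [0.093, 0, 0, 0, 0, 0, 0]]},
)

```text
time_s: 9.02
position: [0.5159, 0.027, 0.1923]
tool_rot: [1.859, 2.529, 0.003]
wrist_force: [0.2, -0.0, -0.3]
width: 0.0926
grasp_force: 0.0
```

Run:
```python
from h import *
from m import meas
p=optics.read_camera("wrist"); meas(p["image"],cloud(p)); save(p,"pics/w2.png",s=1.5)
go([.536,.2407,.190])
```

```text
cap 1422 med [0.5152 0.0304 0.0865] z% [0.0628 0.0865 0.0884] rect [515.1  28.5] [41.4 35.6] 19.9
    circ 515.0 25.1 22.4
yellow 1233 med [0.5083 0.042  0.0412] z% [0.0399 0.0412 0.0433] rect [516.3  26.8] [72.7 72.2] 39.1
    circ 516.4 26.8 36.7
box 4430 med [0.5114 0.0419 0.0399] z% [0.0376 0.0399 0.0419] rect [518.8  46.6] [130.3  90.2] 86.1
    circ 517.0 43.8 73.3
white 0
plate 2256 med [0.5465 0.2043 0.0115] z% [0.0093 0.0115 0.0133] rect [542.1 203.8] [100.2  26.6] 11.6
    circ 541.0 209.0 50.5
orange 0
oL 0
oR 0
t 9.07 pos [0.5149 0.027  0.1905] thy 0.303 w 0.0927 F [-0.6  0.  -0.8] q [-0.05 -0.07  1.78 -0.    1.44 -0.35] tilt [ 9.e-04 -1.e-04 -1.e+00] | tool delta [0.1977 0.0839 0.0005]
  return np.nanmean(a, axis, out=out, keepdims=keepdims)
```

View pics/w2.png

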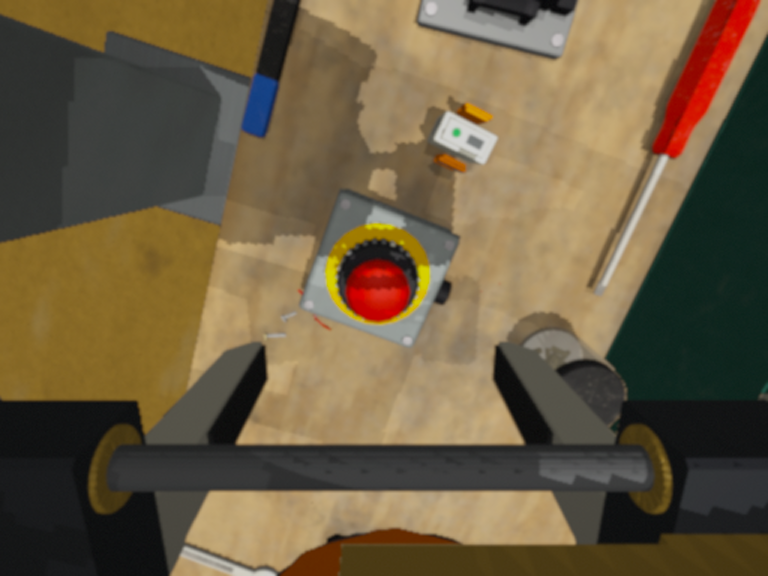

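tcp_steps(
  motion={"rows": [[0.093, 0.99, 0.42, 0, 0, 0, 0], [0.093, 0.99, 0.42, 0, 0, 0, 0], [0.093, 0.99, 0.42, 0, 0, 0, 0], [0.093, 0.99, 0.42, 0, 0, 0, 0], [0.093, 0.99, 0.42, 0, 0, 0, 0], [0.093, 0.99, 0.42, 0, 0, 0, 0], [0.093, 0.99, 0.42, 0, 0, 0, 0], [0.093, 0.99, 0.42, 0, 0, 0, 0], [0.093, 0.99, 0.42, 0, 0, 0, 0], [0.093, 0.99, 0.42, 0, 0, 0, 0]]},
)

```text
time_s: 9.9
position: [0.5347, 0.2418, 0.1879]
tool_rot: [-1.86, -2.53, 0.005]
wrist_force: [-0.7, -0.9, 0.5]
width: 0.0929
grasp_force: 0.0
```

tcp_steps(
  motion={"rows": [[0.093, 0, 0, 0, 0, 0, -0.113], [0.093, 0, 0, 0, 0, 0, -0.113], [0.093, 0, 0, 0, 0, 0, -0.113], [0.093, 0, 0, 0, 0, 0, -0.113], [0.093, 0, 0, 0, 0, 0, -0.113], [0.093, 0, 0, 0, 0, 0, -0.113], [0.093, 0, 0, 0, 0, 0, -0.113], [0.093, 0, 0, 0, 0, 0, -0.113], [0.093, 0, 0, 0, 0, 0, -0.113], [0.093, 0, 0, 0, 0, 0, -0.113], [0.093, 0, 0, 0, 0, 0, -0.113], [0.093, 0, 0, 0, 0, 0, -0.116], [0.093, 0, 0, 0, 0, 0, 0], [0.093, 0, 0, 0, 0, 0, 0]]},
)

```text
time_s: 11.07
position: [0.535, 0.2408, 0.1885]
tool_rot: [0.137, -3.136, 0.001]
wrist_force: [-0.1, -0.0, -0.1]
width: 0.0932
grasp_force: 0.0
```

Run:
```python
from h import *
from m import meas
p=optics.read_camera("wrist"); meas(p["image"],cloud(p)); save(p,"pics/w3.png",box=[130,60,386,252],s=3)
go([.536,.2407,.0585])
```

```text
cap 1481 med [0.5149 0.0358 0.086 ] z% [0.0771 0.086  0.0884] rect [514.9  31.4] [40.8 32.5] 15.9
    circ 514.4 26.9 22.2
yellow 1382 med [0.5053 0.0459 0.0413] z% [0.0401 0.0413 0.0429] rect [514.3  34.6] [73.2 58.5] 16.8
    circ 515.9 27.5 37.5
box 4616 med [0.4999 0.0491 0.04  ] z% [0.0368 0.04   0.042 ] rect [517.   28.7] [89.6 90.3] 85.5
    circ 517.0 27.4 61.8
white 799 med [0.5443 0.2412 0.0745] z% [0.0707 0.0745 0.0761] rect [540.8 249.2] [ 42.3 108.4] 3.9
    circ 535.7 248.9 55.0
plate 2732 med [0.5193 0.2321 0.0116] z% [0.0102 0.0116 0.0132] rect [538.2 240.9] [99.3 89.1] 5.2
    circ 538.2 240.5 65.5
orange 8009 med [0.5123 0.2669 0.2826] z% [0.0713 0.2826 0.2863] rect [525.5 247.6] [ 48.3 113. ] 5.0
    circ 509.3 246.1 56.8
oL 4004 med [0.5108 0.2856 0.2824] z% [0.268  0.2824 0.2862] rect [522.9 277.3] [30.4 50.2] 55.3
    circ 523.8 280.4 26.2
oR 4004 med [0.5143 0.2445 0.2827] z% [0.07   0.2827 0.2864] rect [530.8 227.8] [79.7 44.1] 86.2
    circ 527.5 228.2 43.5
t 11.12 pos [0.5352 0.2409 0.1889] thy 1.6579 w 0.0929 F [-0.3  0.2 -0.1] q [ 0.34  0.12  1.58  0.    1.44 -1.32] tilt [-2.e-03 -7.e-04 -1.e+00] | tool delta [-0.001  -0.0002  0.1304]
```

View pics/w3.png

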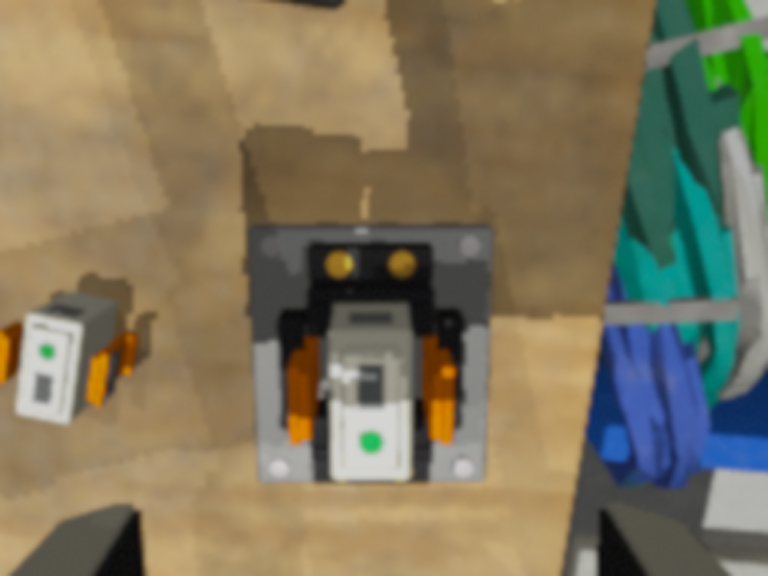

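tcp_steps(
  motion={"rows": [[0.093, -0.05, 0, 1.25, 0, 0, -0.003], [0.093, 0, 0, 1.25, 0, 0, 0], [0.093, 0, 0, 1.25, 0, 0, 0], [0.093, 0, 0, 1, 0, 0, 0], [0.093, 0, 0, 0.75, 0, 0, 0], [0.093, 0, 0, 0.5, 0, 0, 0], [0.093, 0, 0, 0.3, 0, 0, 0], [0.093, 0, 0, 0.15, 0, 0, 0], [0.093, 0, 0, 0, 0, 0, 0], [0.093, 0, 0, 0, 0, 0, 0], [0.093, 0, 0, 0, 0, 0, 0]]},
)

```text
time_s: 12.03
position: [0.5378, 0.2415, 0.0624]
tool_rot: [-0.147, 3.136, 0.001]
wrist_force: [0.5, -0.2, 0.2]
width: 0.0932
grasp_force: 0.0
```

```bash
python3 -c "
from h import *
go([.536,.2407,.0600])"
```

```text
t 12.03 pos [0.5378 0.2415 0.0624] thy 1.6647 w 0.0932 F [ 0.5 -0.2  0.2] q [ 0.34  0.25  1.68  0.    1.21 -1.33] tilt [ 1.9e-03  7.0e-04 -1.0e+00] | tool delta [ 0.0018 -0.0007  0.0024]
```

tcp_steps(
  motion={"rows": [[0.093, 0, 0, 0, 0, 0, 0], [0.093, 0, 0, 0, 0, 0, 0], [0.093, 0, 0, 0, 0, 0, 0]]},
)

```text
time_s: 12.28
position: [0.5372, 0.2413, 0.0617]
tool_rot: [-0.148, 3.137, 0.0]
wrist_force: [0.3, -0.5, -0.1]
width: 0.093
grasp_force: 0.0
```

```bash
python3 -c "
from h import *
go([.536,.2407,.0600])"
```

```text
t 12.28 pos [0.5372 0.2413 0.0617] thy 1.6649 w 0.093 F [ 0.3 -0.5 -0.1] q [ 0.34  0.25  1.68  0.    1.21 -1.33] tilt [ 8.e-04  3.e-04 -1.e+00] | tool delta [ 0.0013 -0.0005  0.0017]
```

Good. Correct by a millimetre and pinch.

To row units: 0.001 m is 0.05.

tcp_steps(
  motion={"rows": [[0.07, 0.05, 0, 0.05, 0, 0, 0], [0.036, 0, 0, 0, 0, 0, 0], [0.036, 0, 0, 0, 0, 0, 0], [0.036, 0, 0, 0, 0, 0, 0], [0.036, 0, 0, 0, 0, 0, 0], [0.036, 0, 0, 0, 0, 0, 0], [0.036, 0, 0, 0, 0, 0, 0], [0.036, 0, 0, 0, 0, 0, 0], [0.036, 0, 0, 0, 0, 0, 0], [0.036, 0, 0, 0, 0, 0, 0], [0.036, 0, 0, 0, 0, 0, 0], [0.036, 0, 0, 0, 0, 0, 0]]},
  grip_n=20,
)

```text
time_s: 13.28
position: [0.5361, 0.2411, 0.0605]
tool_rot: [-0.148, 3.138, 0.0]
wrist_force: [-1.9, -1.6, 4.1]
width: 0.0383
grasp_force: 20.0
```

```bash
python3 -c "
from h import *
go([.536,.2407,.0600])"
```

```text
t 13.28 pos [0.5361 0.2411 0.0605] thy 1.665 w 0.0383 F [-1.9 -1.6  4.1] q [ 0.34  0.25  1.69 -0.    1.21 -1.33] tilt [ 4.e-04  0.e+00 -1.e+00] | tool delta [ 0.0001 -0.0004  0.0005]
```

To row units: -0.004 m is -0.2, -0.003 m is -0.15.

tcp_steps(
  motion={"rows": [[0.036, 0, 0, -0.15, 0, 0, 0], [0.036, 0, 0, -0.2, 0, 0, 0], [0.036, 0, 0, -0.2, 0, 0, 0], [0.036, 0, 0, -0.2, 0, 0, 0], [0.036, 0, 0, 0, 0, 0, 0]]},
)

```text
time_s: 13.7
position: [0.5365, 0.2414, 0.0763]
tool_rot: [-0.148, 3.137, 0.001]
wrist_force: [0.3, 0.1, -2.3]
width: 0.0383
grasp_force: 20.0
```

tcp_steps(
  motion={"rows": [[0.036, 0, 0, -0.3, 0, 0, 0], [0.036, 0, 0, -0.3, 0, 0, 0], [0.036, 0, 0, -0.3, 0, 0, 0], [0.036, 0, 0, -0.5, 0, 0, 0], [0.036, 0, 0, -0.6, 0, 0, 0], [0.036, 0, 0, -0.6, 0, 0, 0], [0.036, 0, 0, -0.6, 0, 0, 0], [0.036, 0, 0, -0.5, 0, 0, 0], [0.036, 0, 0, 0, 0, 0, 0], [0.036, 0, 0, 0, 0, 0, 0], [0.036, 0, 0, 0, 0, 0, 0], [0.036, 0, 0, 0, 0, 0, 0], [0.036, 0, 0, 0, 0, 0, 0], [0.036, 0, 0, 0, 0, 0, 0]]},
)

```text
time_s: 14.87
position: [0.5354, 0.2409, 0.1483]
tool_rot: [0.148, -3.137, 0.001]
wrist_force: [-0.3, -0.9, -3.1]
width: 0.0382
grasp_force: 20.0
```

Run:
```python
from h import *
p=optics.read_camera("scene"); save(p,"pics/s4.png",box=[160,110,360,260],s=3.9)
w=cloud(p)
for q in ["carrier","jar_nuts","screwdriver_red","marker"]:
    for d in nets.search_frame(p,q)[:2]: 
        e=np.array(d["extent"]).astype(int); print(q,round(d["p"],2),e,w[(e[1]+e[3])//2,(e[0]+e[2])//2].round(3))
go([.536,.2407,.15])
```

```text
carrier 0.81 [198 139 220 169] [0.524 0.23  0.138]
carrier 0.78 [243 198 252 220] [0.535 0.124 0.029]
jar_nuts 0.81 [318 202 338 223] [ 0.648 -0.019  0.031]
jar_nuts 0.65 [188 180 243 214] [0.517 0.213 0.031]
screwdriver_red 0.61 [263 203 281 226] [0.503 0.02  0.087]
marker 0.91 [175 226 209 253] [0.396 0.153 0.012]
t 15.12 pos [0.5358 0.2411 0.149 ] thy 1.665 w 0.0383 F [ 0.6 -0.4 -0.6] q [ 0.34  0.15  1.62 -0.    1.37 -1.33] tilt [-3.e-04 -1.e-04 -1.e+00] | tool delta [-0.0001 -0.0004 -0.001 ]
```

View pics/s4.png

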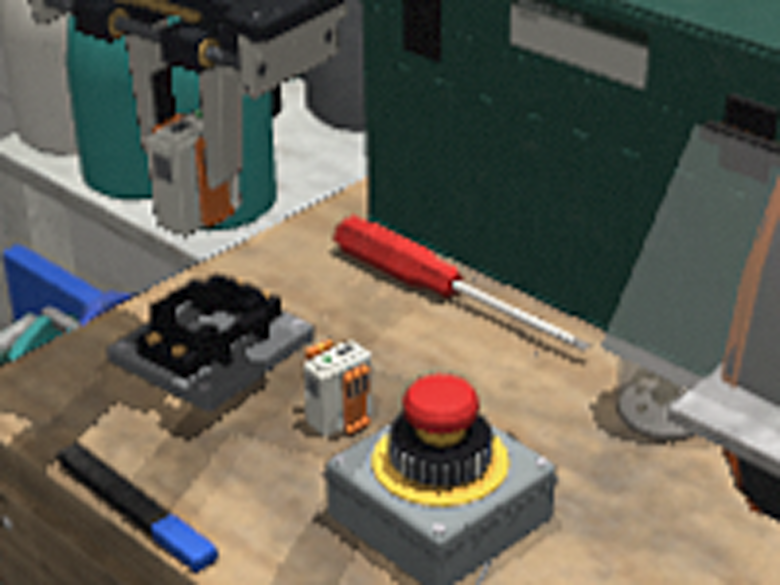

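The picture shows the large carrier held upright at (185,180), about 88 mm above its empty base at (215,330). The cap is up at (440,405), and the jar, screwdriver and marker are where they started. The arm is still, so I am handing in.

```bash
python3 -c "
from bench import bot
print(bot.hand_in())"
```

```text
the job is handed in; nothing more can be done
None
```

I handed the job in: the emergency stop was pressed, stayed latched with the arm backed off, and was reset. The large carrier is held pinched and upright about 88 mm above its seat, with the jar, screwdriver and marker untouched. The hand-in returned no verdict.

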